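# Sort the tired spring clips on the test card

## Robot

A 6-joint arm with a two-finger parallel gripper is mounted at the origin on the work surface. World frame = base frame: x ahead of the robot, y to its left, z up, the work surface at z = 0. Lengths are in m, angles in rad, forces in N, time in s.
With the tool pointing down it reaches from about 0.35 to 0.775 m from the base axis. Payload 5.5 kg.
Tool frame: the origin (TCP) lies midway between the tips of the shut fingers; the grasp point (between the pads) lies 19 mm behind it; z points along the fingers, y is the line along which they close (so a half turn about z gives the same grasp; the last joint's range is limited). The gripper opens to 85 mm and grips with 20 to 120 N. Pads are 22 mm wide; open, the fingers measure 114 mm over their backs; the gripper's body (76 mm by 85 mm) begins 54 mm behind the grasp point. The pads swing forward as they close: fully open they stand 13 mm farther back than shut.
Start: joints at [1.117, 0.313, 0.046, 1.304, 0, 1.431], TCP at [0.178, 0.547, 0.231] pointing down, gripper open.
Joint ranges: [-2.76, 2.76], [-0.86, 1.69], [-1.03, 1.26], [-2.2, 2.34], [-1.47, 1.5], [-3.14, 3.14]. Speed limits (rad/s): [2.57, 2.57, 3.14, 3.14, 3.14, 3.14].

## Interface

Orientations are given as a unit quaternion [w, x, y, z].
In Python, from workcell import env gives the robot as it stands. The module is installed in compiled form; this text tells all that it offers.
- The arm moves only by the tool servo_tool, never from a script. Its argument "increments" is a list of rows, each an object of numbers: "grip": the closure, from 0 (fully open) to 1 (shut); "x", "y", "z": the shift along the tool's x, y, z in mm; "roll": the turn about the tool's z in degrees. In form: [{"grip": .., "x": .., "y": .., "z": .., "roll": ..}, ...]. A call has 1 to 5 rows; each row shifts and turns the commanded pose from where the row before left it, along the tool's axes as they then stand; what a row does not reach is not made up. A row lasts 1/12 s, in which the tool goes at most 41.7 mm and 7.16 degrees, less where a joint would pass 70% of its speed; a pose out of reach is approached as far as the arm can. A call is refused whole if a number of a shift passes 41.7 or a number of a turn 7.16, either way. A call with a gripper value outside its range is refused whole. The fingers move at their own pace and stop on an object; "grip_force" is the grip in N (left out, the last holds). Time passes only in rows, so rows that do not move let the fingers close. It gives the time, the measured TCP pose, the force, the opening and the grip force at its end, in the units of the state.
- env.get_state(): the state, without advancing time (a new reading comes with each control period).
- env.read_camera(name): name is "side" or "top"; returns the picture (480x640x3 uint8, red, green, blue); there is no depth.
- env.get_calibration(name): a dict with "vertical_fov" (degrees; the focal length in pixels is half the picture's height over the tangent of half this angle, whatever the lens; pixels are square), "cx", "cy" (the principal point, pixels), "rvec" (rotation vector, rad) and "tvec" (3), from world to camera coordinates, as OpenCV has them. Camera axes: x right, y down, z forward; pixel columns grow to the right and rows downward; lengths in m; the calibration is good to about 2 mm. A picture is of the moment at which its call begins. get_calibration takes no time and is no camera call.
- env.hand_in(): hands the job in; it is judged then, once.
The state is a dict: "clock": time; "joint_pos": joint angles; "qvel": joint speeds; "tau": joint torques, N m; "tcp_pos": TCP position; "orientation": TCP orientation; "wrist_force": force on the tool from outside, world axes, zero at the start; "ft_torque": the same for the moment, N m; "finger_gap": finger opening in m; "grip_force": force on a finger pad.
Only numpy, scipy, OpenCV 4.12 (cv2) and the standard library are available. Lean on these libraries where they do the work, as an engineer would, in place of code of your own. Each camera call takes 0.05 s, during which the arm holds its last target. There are 200 camera calls.

## Task

Three spring clips are pushed part-way onto the near edge of the brass test card. Sort them by the straight pull it takes to draw them along it: a tired clip slides at about 1.5 N, a sound one only at about 8 N. Draw the tired clips off the card and put them in the red scrap tray; slide the sound ones fully home, until the card bottoms in the clip, without ramming the card, and leave the other tools on the bench where they are.

Things in the scene. Friction and masses are not known exactly. Their poses are not given: they have to be found in the camera images.
- block: wooden test block, fixed to the bench: base board 135 x 300 mm, 10 thick, and a wooden batten along its far side (local x 25 to 65 mm, 41 high) that clamps the card. Origin: underside of the board, x from the near to the far side (turned up to 0.25 rad from straight ahead), y along it, z up. The near edge of the board is at x = -70
- card: brass test card, 3 mm thick, 290 mm wide, level, sticking out 35 mm towards the robot from under the batten, its underside 22 mm above the bench. Same axes as the block; its free near edge lies at x = -10 mm, y -145 to 145, z 0 to 3. It is rigid; do not ram it: 50 N between a clip and the card is too much
- card_edge (a point): middle of the card's near edge, half way up its thickness, same axes as the card
- scrap_tray: red steel scrap tray, fixed, 120 (x) x 250 (y) mm, walls 3 thick and 28 high, floor 3 thick, holding one small copper offcut at its -y end. Origin: centre of the underside; turned up to 0.25 rad
- clip_a: spring clip A: steel, red-tipped lever, 70 x 30 x 49 mm, about 80 g; all three look alike, any may be tired or sound. Origin: centre of the underside of its flat lower jaw (shoe, x -34 to +30); x points from tail to jaws, z up. The sprung upper jaw's lip presses the card onto the shoe at x = 25. Sliding it either way on the card takes about 1.5 N if tired, 8 N if sound (+-20 %), all along; pressing it down on the board or up against the card adds to that
- clip_a_throat (a point): bottom of clip A's mouth, where the card's edge stops when the clip is fully home: clip x = +8, z = 13.5 mm. At the start it is 5 to 10 mm short of the card's edge; the card leaves the jaws once it is 22 to 25 mm short
- clip_a_grip (a point): the point midway between the cheeks of clip A at clip x = -10, z = 18 mm, the place to hold it across y. Its upright parallel cheeks are 30 mm apart over their outsides, x -26 to +6, and with the shoe below (12 thick) give flat sides from z = 0 to 37; the lever, 22 wide, rises behind them to x = -40, z = 49
- clip_b: spring clip B: steel, red-tipped lever, 70 x 30 x 49 mm, about 80 g; all three look alike, any may be tired or sound. Origin: centre of the underside of its flat lower jaw (shoe, x -34 to +30); x points from tail to jaws, z up. The sprung upper jaw's lip presses the card onto the shoe at x = 25. Sliding it either way on the card takes about 1.5 N if tired, 8 N if sound (+-20 %), all along; pressing it down on the board or up against the card adds to that
- clip_b_throat (a point): bottom of clip B's mouth, where the card's edge stops when the clip is fully home: clip x = +8, z = 13.5 mm. At the start it is 5 to 10 mm short of the card's edge; the card leaves the jaws once it is 22 to 25 mm short
- clip_b_grip (a point): the point midway between the cheeks of clip B at clip x = -10, z = 18 mm, the place to hold it across y. Its upright parallel cheeks are 30 mm apart over their outsides, x -26 to +6, and with the shoe below (12 thick) give flat sides from z = 0 to 37; the lever, 22 wide, rises behind them to x = -40, z = 49
- clip_c: spring clip C: steel, red-tipped lever, 70 x 30 x 49 mm, about 80 g; all three look alike, any may be tired or sound. Origin: centre of the underside of its flat lower jaw (shoe, x -34 to +30); x points from tail to jaws, z up. The sprung upper jaw's lip presses the card onto the shoe at x = 25. Sliding it either way on the card takes about 1.5 N if tired, 8 N if sound (+-20 %), all along; pressing it down on the board or up against the card adds to that
- clip_c_throat (a point): bottom of clip C's mouth, where the card's edge stops when the clip is fully home: clip x = +8, z = 13.5 mm. At the start it is 5 to 10 mm short of the card's edge; the card leaves the jaws once it is 22 to 25 mm short
- clip_c_grip (a point): the point midway between the cheeks of clip C at clip x = -10, z = 18 mm, the place to hold it across y. Its upright parallel cheeks are 30 mm apart over their outsides, x -26 to +6, and with the shoe below (12 thick) give flat sides from z = 0 to 37; the lever, 22 wide, rises behind them to x = -40, z = 49
- punch_0: steel chasing punch lying on the bench, 105 mm long, 8 square; leave it alone. Origin at its underside
- punch_1: second steel chasing punch, as the first; leave it alone. Origin at its underside
- wax_tin: small round tin, 60 across, 45 high; leave it alone. Origin at its underside
There are look-alikes about, which are no part of the job. Leave any purple look-alike of the clip_b alone.

How it is judged:
At the end, for the whole second after the job is handed in: every tired clip (told by its hidden coil seat) lies in the scrap tray, origin within the walls and under 30 mm above its underside; every sound clip is on the card, straight within 0.1 rad, the bottom of its mouth within 2.5 mm of the card's near edge; all released and at rest (((z of clip_a_coil_c0 in the frame of clip_a below 0.030163 m and x of clip_a in the frame of scrap_tray between -0.057 and 0.057 m and y of clip_a in the frame of scrap_tray between -0.122 and 0.122 m and z of clip_a in the frame of scrap_tray between -0.002 and 0.03 m) or (z of clip_a_coil_c0 in the frame of clip_a above 0.030044 m and x of clip_a_throat in the frame of card between -0.0125 and -0.005 m and y of clip_a_throat in the frame of card between -0.13 and 0.13 m and z of clip_a_throat in the frame of card between -0.003 and 0.006 m and angle between the x axis of clip_a and the x axis of card, either way round below 0.1 rad)) and linear speed of each of clip_a, clip_b, clip_c below 0.02 m/s and ((z of clip_b_coil_c0 in the frame of clip_b below 0.030163 m and x of clip_b in the frame of scrap_tray between -0.057 and 0.057 m and y of clip_b in the frame of scrap_tray between -0.122 and 0.122 m and z of clip_b in the frame of scrap_tray between -0.002 and 0.03 m) or (z of clip_b_coil_c0 in the frame of clip_b above 0.030044 m and x of clip_b_throat in the frame of card between -0.0125 and -0.005 m and y of clip_b_throat in the frame of card between -0.13 and 0.13 m and z of clip_b_throat in the frame of card between -0.003 and 0.006 m and angle between the x axis of clip_b and the x axis of card, either way round below 0.1 rad)) and ((z of clip_c_coil_c0 in the frame of clip_c below 0.030163 m and x of clip_c in the frame of scrap_tray between -0.057 and 0.057 m and y of clip_c in the frame of scrap_tray between -0.122 and 0.122 m and z of clip_c in the frame of scrap_tray between -0.002 and 0.03 m) or (z of clip_c_coil_c0 in the frame of clip_c above 0.030044 m and x of clip_c_throat in the frame of card between -0.0125 and -0.005 m and y of clip_c_throat in the frame of card between -0.13 and 0.13 m and z of clip_c_throat in the frame of card between -0.003 and 0.006 m and angle between the x axis of clip_c and the x axis of card, either way round below 0.1 rad))); the robot touches nothing.
It fails at once if a bystander (hammer, punches, tin, doming block, stone, G-clamp) is moved more than 30 mm (distance of any of chasing_hammer_c0, punch_0_c0, punch_1_c0, wax_tin_c0, doming_block_c0, sharpening_stone_c0, g_clamp_c0 from where it was at the start of the episode above 0.03 m).
It fails at once if the card is rammed by a clip: more than 50 N of contact force between them, the clip's own nip (up to 16 N) included (contact force between any of clip_a, clip_b, clip_c and card above 50 N).
It also fails if it takes over 72 s, if anything falls off the work surface, if the arm or the gripper's body presses on something with over 40 N, if the wrist force passes 120 N, or if a joint passes its speed limit or range.

## Working session

There is one attempt and no reset: what is moved stays moved. The work goes in short steps, Python scripts to look and compute and a tool call to move; the robot and the scene stay as the last step left them, time stands still between calls to the robot, and variables do not carry over. Pictures are saved under pics/ and viewed, at most 10 in all, crops included, and the job is handed in when it is done.

Besides the shell and the picture viewer there is one more tool, called after "Request:" as name([rows], argument=value, ...), one row to a line, values as JSON. servo_tool: Moves the arm, as the interface text tells. Its arguments: {"type":"object","properties":{"increments":{"type":"array"},"grip_force":{"type":"number"}},"required":["increments"]}

```bash
mkdir -p pics; cat > h.py <<'E'
import numpy as np,cv2
from workcell import env
def cal(n):
    c=env.get_calibration(n);f=240/np.tan(np.radians(c["vertical_fov"])/2)
    R=cv2.Rodrigues(np.array(c["rvec"],float))[0];t=np.array(c["tvec"],float).ravel()
    return f,c["cx"],c["cy"],R,t
def plane(n,u,v,z):
    f,cx,cy,R,t=cal(n);d=R.T@np.array([(u-cx)/f,(v-cy)/f,1]);o=-R.T@t
    return o+d*(z-o[2])/d[2]
def proj(n,p):
    f,cx,cy,R,t=cal(n);q=R@np.array(p)+t;return cx+f*q[0]/q[2],cy+f*q[1]/q[2]
def shot(n,name):
    im=env.read_camera(n)[:,:,::-1].copy();cv2.imwrite("pics/"+name,im);return im
E
python3 - <<'E'
from h import *
for n in("top","side"):
    shot(n,n+"0.png");f,cx,cy,R,t=cal(n);print(n,f,cx,cy,-R.T@t,R[2], env.get_calibration(n))
s=env.get_state();print(s)
E
```

```text
top 555.8728657189374 321.6022210650984 236.6534521912223 [ 0.38956993 -0.10272297  1.22268328] [ 8.96592921e-02  8.16065023e-04 -9.95972161e-01] {'vertical_fov': 46.70487284693781, 'cx': 321.6022210650984, 'cy': 236.6534521912223, 'rvec': array([ 2.16733407, -2.18249214,  0.09646456]), 'tvec': array([-0.09826877,  0.4983266 ,  1.18291378])}
side 447.0327647112971 313.7616459216388 239.22631080226267 [ 0.0160366  -0.59039653  0.53575648] [ 0.56387835  0.59049194 -0.57737378] {'vertical_fov': 56.46033608425506, 'cx': 313.7616459216388, 'cy': 239.22631080226267, 'rvec': array([ 2.05717069, -0.83101542,  0.42430406]), 'tvec': array([-0.41824998,  0.19959592,  0.64891344])}
{'clock': 0.1, 'joint_pos': array([1.11738667e+00, 3.13962780e-01, 4.51019709e-02, 1.30360925e+00,
       1.58699141e-05, 1.43119827e+00]), 'qvel': array([ 0.00039256, -0.00321671,  0.00222678,  0.00046362, -0.00058613,
       -0.00013418]), 'tau': array([ 3.35405086e-03, -4.81723022e+01,  2.99244297e+01,  1.26618182e-02,
       -7.78816593e-05, -1.44283604e-05]), 'tcp_pos': array([0.17729737, 0.54650604, 0.23048056]), 'orientation': array([-2.52102141e-04,  1.56262720e-01,  9.87715173e-01, -7.98027524e-04]), 'wrist_force': array([0.55271967, 0.2270061 , 0.89075472]), 'ft_torque': array([ 0.01889637, -0.00339133,  0.0160293 ]), 'grip_force': 0.0, 'finger_gap': 0.08558016054188754}
```

View pics/top0.png

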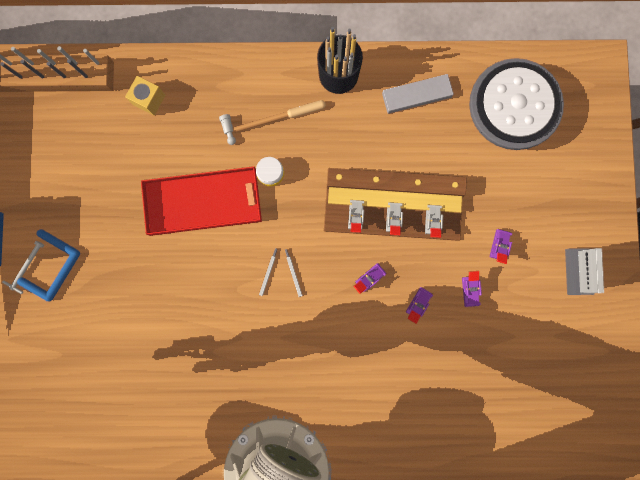

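View pics/side0.png

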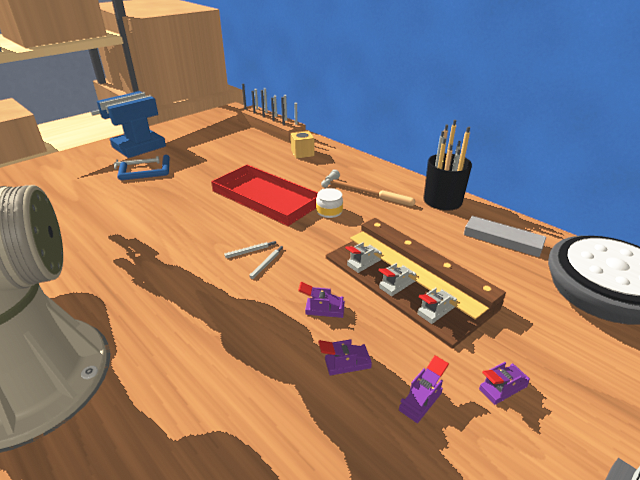

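Top view: silver clips on the brass card at px (356,215), (395,217) and (434,219). Purple look-alikes, to be left alone, at (371,278), (419,304), (472,289) and (502,245). The tray is at (200,200), the tin at (270,171) and the punches at (270,272) and (293,272). I'll use the three silver clips on the card.

```bash
python3 - <<'E'
from h import *
im=cv2.imread("pics/top0.png");hsv=cv2.cvtColor(im,cv2.COLOR_BGR2HSV)
H,S,V=[hsv[:,:,i].astype(int) for i in range(3)]
m=((H>18)&(H<32)&(S>120)&(V>150)).astype(np.uint8);m[:180]=0;m[240:]=0;m[:,:320]=0;m[:,475:]=0
ys,xs=np.where(m);print("card px",xs.min(),xs.max(),ys.min(),ys.max())
# near edge: lowest yellow pixel per column
pts=[]
for x in range(329,463):
    c=np.where(m[:,x])[0]
    if len(c)>8: pts.append((x,c.max(),c.min(),len(c)))
print(pts[::6])
P=np.array([plane("top",x+.5,y+1,.025)[:2] for x,y,_,n in pts if n>=13]);print(len(P))
vx,vy,x0,y0=cv2.fitLine(P.astype(np.float32),cv2.DIST_HUBER,0,.01,.01).ravel()
print("edge dir",vx,vy,"pt",x0,y0,"yaw",np.arctan2(-vx,vy) if vy>0 else np.arctan2(vx,-vy),"ends",P[0],P[-1])
r=(((H<6)|(H>174))&(S>150)&(V>90)).astype(np.uint8)
n,l,st,ce=cv2.connectedComponentsWithStats(r)
for i in range(1,n):
    if st[i,4]>30:
        z=.047;print("red",ce[i],st[i],plane("top",*ce[i],z)[:2])
b=max(range(1,n),key=lambda i:st[i,4])
c=cv2.findContours((l==b).astype(np.uint8),0,2)[0][0];rc=cv2.minAreaRect(c);bx=cv2.boxPoints(rc)
print([ (p.round(),plane("top",*p,.028)[:2].round(4)) for p in bx])
g=((S<60)&(V>110)).astype(np.uint8);g[:185]=0;g[245:]=0;g[:,:335]=0;g[:,460:]=0
n,l,st,ce=cv2.connectedComponentsWithStats(g)
for i in range(1,n):
    if st[i,4]>30:print("grey",ce[i],st[i])
cv2.imwrite("pics/crop.png",np.hstack([cv2.resize(im[160:250,315:475],None,fx=5,fy=5,interpolation=2)]))
E
```

```text
card px 328 461 180 221
[(329, np.int64(202), np.int64(187), 16), (335, np.int64(203), np.int64(188), 16), (341, np.int64(203), np.int64(188), 16), (347, np.int64(204), np.int64(188), 17), (353, np.int64(199), np.int64(189), 11), (359, np.int64(199), np.int64(189), 11), (365, np.int64(205), np.int64(190), 16), (371, np.int64(205), np.int64(190), 16), (377, np.int64(206), np.int64(180), 19), (383, np.int64(206), np.int64(191), 16), (389, np.int64(206), np.int64(191), 13), (395, np.int64(202), np.int64(192), 11), (401, np.int64(207), np.int64(192), 12), (407, np.int64(208), np.int64(193), 16), (413, np.int64(208), np.int64(193), 16), (419, np.int64(209), np.int64(180), 22), (425, np.int64(209), np.int64(194), 16), (431, np.int64(220), np.int64(194), 12), (437, np.int64(204), np.int64(195), 10), (443, np.int64(210), np.int64(195), 16), (449, np.int64(211), np.int64(195), 17), (455, np.int64(211), np.int64(182), 22), (461, np.int64(205), np.int64(196), 10)]
99
edge dir 0.07292201 0.99733764 pt 0.55536675 -0.31043938 yaw -0.0729868 ends [ 0.57076135 -0.11942733] [ 0.54900884 -0.40367984]

[... 360 characters left out ...]
253  11  11  90] [ 0.44734592 -0.48227423]
red [473.47311828 275.69892473] [468 271  11  10  93] [ 0.41045991 -0.42153821]
red [359.79069767 286.81395349] [354 281  12  12  86] [ 0.38876578 -0.18146009]
red [413.60416667 316.66666667] [408 311  12  13  96] [ 0.32567563 -0.29342094]
[(array([139., 180.], dtype=float32), array([0.6231, 0.2949])), (array([255., 166.], dtype=float32), array([0.6532, 0.0434])), (array([262., 221.], dtype=float32), array([0.5316, 0.028 ])), (array([146., 236.], dtype=float32), array([0.502 , 0.2772]))]
grey [355.54603175 212.22539683] [348 200  16  29 315]
grey [393.71676301 215.32369942] [386 203  17  29 346]
grey [433.1253406  218.03269755] [425 205  18  29 367]
```

View pics/crop.png

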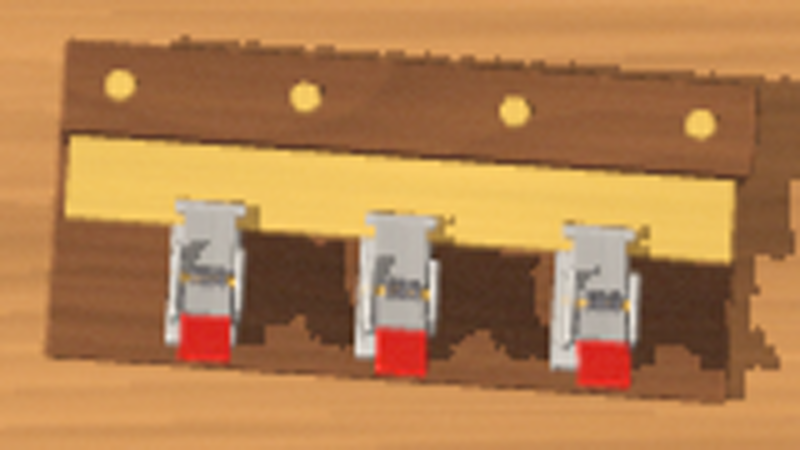

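The crop shows three silver clips with red levers, straight on the brass card, and none of the purple ones nearby. Card yaw is about -0.073. The grip points are about A (.540,-.175), B (.534,-.2585) and C (.5275,-.344). First I'll turn the tool, then cross to above A.

Request:
servo_tool([
  {"grip":0.2,"x":0,"y":0,"z":0,"roll":-6.9},
  {"grip":0.2,"x":0,"y":0,"z":0,"roll":-6.9},
  {"grip":0.2,"x":-20.7,"y":-34.6,"z":4,"roll":0},
  {"grip":0.2,"x":-20.7,"y":-34.6,"z":4,"roll":0},
  {"grip":0.2,"x":-20.7,"y":-34.6,"z":4,"roll":0},
], grip_force=25)

```text
clock: 0.52
tcp_pos: [0.2317, 0.4377, 0.2183]
orientation: [-0.0, 0.035, 0.999, -0.001]
wrist_force: [1.2, 0.4, 0.4]
finger_gap: 0.0683
grip_force: 0.0
```

Request:
servo_tool([
  {"grip":0.2,"x":-20.7,"y":-34.6,"z":4,"roll":0},
  {"grip":0.2,"x":-20.7,"y":-34.6,"z":4,"roll":0},
  {"grip":0.2,"x":-20.7,"y":-34.6,"z":4,"roll":0},
  {"grip":0.2,"x":-20.7,"y":-34.6,"z":4,"roll":0},
  {"grip":0.2,"x":-20.7,"y":-34.6,"z":4,"roll":0},
])

```text
clock: 0.93
tcp_pos: [0.3226, 0.257, 0.1989]
orientation: [-0.0, 0.036, 0.999, -0.0]
wrist_force: [1.1, 0.3, -0.4]
finger_gap: 0.0685
grip_force: 0.0
```

Request:
servo_tool([
  {"grip":0.2,"x":-20.7,"y":-34.6,"z":4,"roll":0},
  {"grip":0.2,"x":-20.7,"y":-34.6,"z":4,"roll":0},
  {"grip":0.2,"x":-20.7,"y":-34.6,"z":4,"roll":0},
  {"grip":0.2,"x":-20.7,"y":-34.6,"z":4,"roll":0},
  {"grip":0.2,"x":-20.7,"y":-34.6,"z":4,"roll":0},
])

```text
clock: 1.35
tcp_pos: [0.4133, 0.0768, 0.179]
orientation: [-0.0, 0.037, 0.999, 0.0]
wrist_force: [1.3, -0.2, -0.8]
finger_gap: 0.0684
grip_force: 0.0
```

Request:
servo_tool([
  {"grip":0.2,"x":-20.7,"y":-34.6,"z":4,"roll":0},
  {"grip":0.2,"x":-20.7,"y":-34.6,"z":4,"roll":0},
  {"grip":0.2,"x":-20.7,"y":-34.6,"z":4,"roll":0},
  {"grip":0.2,"x":-20.7,"y":-34.6,"z":4,"roll":0},
  {"grip":0.2,"x":-20.7,"y":-34.6,"z":4,"roll":0},
])

```text
clock: 1.77
tcp_pos: [0.5039, -0.1033, 0.1588]
orientation: [-0.0, 0.037, 0.999, 0.0]
wrist_force: [0.1, 0.7, -0.2]
finger_gap: 0.0684
grip_force: 0.0
```

Request:
servo_tool([
  {"grip":0.2,"x":-20.6,"y":-34.5,"z":4,"roll":0},
  {"grip":0.2,"x":-20.6,"y":-34.5,"z":4,"roll":0},
  {"grip":0.3,"x":0,"y":0,"z":40,"roll":0},
  {"grip":0.3,"x":0,"y":0,"z":40,"roll":0},
  {"grip":0.3,"x":0,"y":0,"z":35,"roll":0},
])

```text
clock: 2.18
tcp_pos: [0.5396, -0.1741, 0.0341]
orientation: [-0.0, 0.037, 0.999, 0.0]
wrist_force: [-0.9, 0.0, -1.2]
finger_gap: 0.0597
grip_force: 0.0
```

Request:
servo_tool([
  {"grip":0.35,"x":0,"y":0,"z":10,"roll":0},
  {"grip":0.4,"x":0,"y":0,"z":5,"roll":0},
  {"grip":0.45,"x":0,"y":0,"z":0,"roll":0},
  {"grip":0.45,"x":0,"y":0,"z":0,"roll":0},
])

```text
clock: 2.52
tcp_pos: [0.5411, -0.1736, 0.023]
orientation: [0.001, 0.036, 0.999, -0.0]
wrist_force: [0.2, -0.2, 0.1]
finger_gap: 0.0472
grip_force: 0.0
```

```bash
python3 - <<'E'
from h import *
im=shot("side","s1.png");s=env.get_state();print(s["tcp_pos"],s["finger_gap"],s["wrist_force"],s["orientation"])
u,v=map(int,proj("side",[.54,-.175,.03]));print(u,v)
cv2.imwrite("pics/s1c.png",cv2.resize(im[v-70:v+80,u-80:u+120],None,fx=4,fy=4,interpolation=2))
E
```

```text
[ 0.54160084 -0.17372814  0.02356779] 0.046952348384387575 [-0.73966551  0.24081022 -0.17381939] [ 1.80163634e-03  3.62365603e-02  9.99341355e-01 -7.21936820e-04]
363 255
```

View pics/s1c.png

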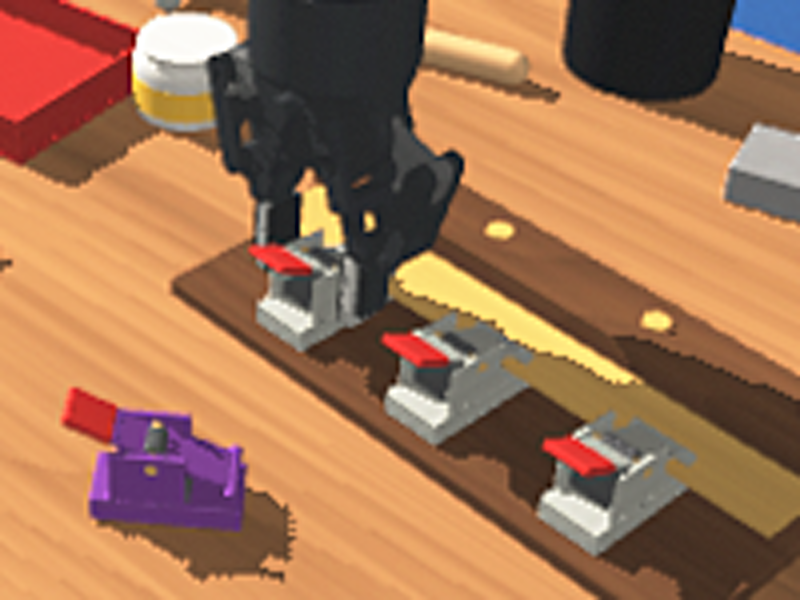

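Clip A sits between the fingers. I'll lower a little more and close gently.

Request:
servo_tool([
  {"grip":0.5,"x":0,"y":0,"z":5,"roll":0},
  {"grip":0.55,"x":0,"y":0,"z":2,"roll":0},
  {"grip":0.58,"x":0,"y":0,"z":0,"roll":0},
  {"grip":0.61,"x":0,"y":0,"z":0,"roll":0},
], grip_force=25)

```text
clock: 2.9
tcp_pos: [0.54, -0.1731, 0.0147]
orientation: [0.0, 0.036, 0.999, -0.0]
wrist_force: [-0.4, -0.5, 0.0]
finger_gap: 0.0333
grip_force: 0.0
```

Request:
servo_tool([
  {"grip":0.65,"x":0,"y":0,"z":0,"roll":0},
  {"grip":0.7,"x":0,"y":0,"z":0,"roll":0},
  {"grip":0.75,"x":0,"y":0,"z":0,"roll":0},
  {"grip":0.8,"x":0,"y":0,"z":0,"roll":0},
])

```text
clock: 3.23
tcp_pos: [0.5399, -0.1735, 0.0148]
orientation: [0.0, 0.037, 0.999, -0.0]
wrist_force: [-1.8, -1.9, 6.1]
finger_gap: 0.0298
grip_force: 25.3
```

Request:
servo_tool([
  {"grip":1,"x":0,"y":0,"z":0,"roll":0},
  {"grip":1,"x":0,"y":0,"z":0,"roll":0},
])

```text
clock: 3.4
tcp_pos: [0.5399, -0.1735, 0.0148]
orientation: [0.0, 0.037, 0.999, -0.0]
wrist_force: [-2.3, -1.5, 5.4]
finger_gap: 0.0297
grip_force: 25.3
```

Request:
servo_tool([
  {"grip":1,"x":0,"y":0,"z":-0.6,"roll":0},
  {"grip":1,"x":0,"y":0,"z":0,"roll":0},
  {"grip":1,"x":0,"y":0,"z":0,"roll":0},
], grip_force=40)

```text
clock: 3.65
tcp_pos: [0.5399, -0.1735, 0.0149]
orientation: [0.0, 0.037, 0.999, -0.0]
wrist_force: [-1.0, -1.9, 1.7]
finger_gap: 0.0298
grip_force: 40.2
```

Request:
servo_tool([
  {"grip":1,"x":0.7,"y":0,"z":0,"roll":0},
  {"grip":1,"x":0.7,"y":0,"z":0,"roll":0},
  {"grip":1,"x":0.7,"y":0,"z":0,"roll":0},
])

```text
clock: 3.9
tcp_pos: [0.5399, -0.1735, 0.0149]
orientation: [0.002, 0.036, 0.999, -0.0]
wrist_force: [8.2, -3.1, -6.9]
finger_gap: 0.0294
grip_force: 40.0
```

Request:
servo_tool([
  {"grip":1,"x":0.5,"y":0,"z":0.3,"roll":0},
  {"grip":1,"x":0.5,"y":0,"z":0.2,"roll":0},
  {"grip":1,"x":0,"y":0,"z":0,"roll":0},
])

```text
clock: 4.15
tcp_pos: [0.5399, -0.1735, 0.0148]
orientation: [0.003, 0.036, 0.999, -0.0]
wrist_force: [8.7, -2.3, -4.6]
finger_gap: 0.0291
grip_force: 40.3
```

Request:
servo_tool([
  {"grip":1,"x":0.5,"y":0,"z":0,"roll":0},
  {"grip":1,"x":0.5,"y":0,"z":0,"roll":0},
  {"grip":1,"x":0,"y":0,"z":0,"roll":0},
])

```text
clock: 4.4
tcp_pos: [0.5399, -0.1736, 0.0149]
orientation: [0.004, 0.036, 0.999, -0.0]
wrist_force: [11.1, -1.3, -7.0]
finger_gap: 0.0296
grip_force: 40.1
```

A holds past 8 N with no slip, so it's sound. Pushing it home slowly.

Request:
servo_tool([
  {"grip":1,"x":-1.2,"y":0,"z":-0.1,"roll":0},
  {"grip":1,"x":-1.2,"y":0,"z":-0.1,"roll":0},
  {"grip":1,"x":-1.2,"y":0,"z":-0.1,"roll":0},
  {"grip":1,"x":-1.2,"y":0,"z":-0.1,"roll":0},
  {"grip":1,"x":-1.2,"y":0,"z":-0.1,"roll":0},
])

```text
clock: 4.82
tcp_pos: [0.5399, -0.1733, 0.0149]
orientation: [-0.002, 0.037, 0.999, -0.0]
wrist_force: [-6.8, -3.4, 7.1]
finger_gap: 0.0294
grip_force: 41.8
```

Request:
servo_tool([
  {"grip":1,"x":-1,"y":0,"z":0,"roll":0},
  {"grip":1,"x":-1,"y":0,"z":0,"roll":0},
  {"grip":1,"x":-1,"y":0,"z":0,"roll":0},
])

```text
clock: 5.07
tcp_pos: [0.5419, -0.1726, 0.0149]
orientation: [-0.002, 0.037, 0.999, 0.001]
wrist_force: [-7.2, 0.1, 8.3]
finger_gap: 0.0297
grip_force: 42.1
```

Request:
servo_tool([
  {"grip":1,"x":-1,"y":0,"z":-0.2,"roll":0},
  {"grip":1,"x":-1,"y":0,"z":-0.2,"roll":0},
  {"grip":1,"x":-1,"y":0,"z":0,"roll":0},
])

```text
clock: 5.32
tcp_pos: [0.5441, -0.1724, 0.0149]
orientation: [-0.003, 0.037, 0.999, 0.001]
wrist_force: [-7.4, -0.4, 7.9]
finger_gap: 0.0292
grip_force: 42.0
```

Request:
servo_tool([
  {"grip":1,"x":-1,"y":0,"z":0,"roll":0},
  {"grip":1,"x":-0.7,"y":0,"z":0,"roll":0},
])

```text
clock: 5.48
tcp_pos: [0.5459, -0.1723, 0.0149]
orientation: [-0.003, 0.036, 0.999, 0.001]
wrist_force: [-8.6, -0.0, 7.7]
finger_gap: 0.0296
grip_force: 42.0
```

Request:
servo_tool([
  {"grip":1,"x":-0.7,"y":0,"z":0,"roll":0},
  {"grip":1,"x":-0.5,"y":0,"z":0,"roll":0},
])

```text
clock: 5.65
tcp_pos: [0.5471, -0.1724, 0.0149]
orientation: [-0.003, 0.036, 0.999, 0.001]
wrist_force: [-7.7, 0.7, 8.3]
finger_gap: 0.0297
grip_force: 42.0
```

Request:
servo_tool([
  {"grip":1,"x":-0.6,"y":0,"z":0,"roll":0},
  {"grip":1,"x":-0.6,"y":0,"z":0,"roll":0},
])

```text
clock: 5.82
tcp_pos: [0.5483, -0.1724, 0.0149]
orientation: [-0.003, 0.036, 0.999, 0.001]
wrist_force: [-8.2, 0.9, 8.1]
finger_gap: 0.0294
grip_force: 42.0
```

Request:
servo_tool([
  {"grip":1,"x":-0.6,"y":0,"z":0,"roll":0},
  {"grip":1,"x":-0.6,"y":0,"z":0,"roll":0},
])

```text
clock: 5.98
tcp_pos: [0.5495, -0.1724, 0.0149]
orientation: [-0.003, 0.036, 0.999, 0.001]
wrist_force: [-10.0, 0.7, 8.0]
finger_gap: 0.0297
grip_force: 42.0
```

Request:
servo_tool([
  {"grip":1,"x":-0.5,"y":0,"z":0,"roll":0},
  {"grip":1,"x":0,"y":0,"z":0,"roll":0},
])

```text
clock: 6.15
tcp_pos: [0.5495, -0.1725, 0.015]
orientation: [-0.004, 0.036, 0.999, 0.001]
wrist_force: [-9.2, 0.7, 9.6]
finger_gap: 0.0294
grip_force: 42.2
```

Request:
servo_tool([
  {"grip":1,"x":-0.7,"y":0,"z":0,"roll":0},
  {"grip":1,"x":-0.7,"y":0,"z":0,"roll":0},
  {"grip":1,"x":0,"y":0,"z":0,"roll":0},
])

```text
clock: 6.4
tcp_pos: [0.5495, -0.1724, 0.015]
orientation: [-0.005, 0.037, 0.999, 0.001]
wrist_force: [-12.7, 0.7, 12.6]
finger_gap: 0.0292
grip_force: 42.7
```

Bottomed, force is rising with no motion. Relaxing, releasing and moving over to B.

Request:
servo_tool([
  {"grip":1,"x":1.5,"y":0,"z":0,"roll":0},
  {"grip":1,"x":1.3,"y":0,"z":0,"roll":0},
  {"grip":0.5,"x":0,"y":0,"z":0,"roll":0},
  {"grip":0.45,"x":0,"y":0,"z":0,"roll":0},
  {"grip":0.4,"x":0,"y":0,"z":0,"roll":0},
])

```text
clock: 6.82
tcp_pos: [0.5523, -0.1737, 0.0151]
orientation: [0.0, 0.036, 0.999, 0.0]
wrist_force: [1.1, -0.5, -0.6]
finger_gap: 0.0513
grip_force: 0.0
```

Request:
servo_tool([
  {"grip":0.4,"x":0,"y":0,"z":-37.5,"roll":0},
  {"grip":0.4,"x":0,"y":0,"z":-37.5,"roll":0},
  {"grip":0.4,"x":3,"y":-30,"z":0,"roll":0},
  {"grip":0.4,"x":3,"y":-30,"z":0,"roll":0},
  {"grip":0.4,"x":3,"y":-26,"z":0,"roll":0},
])

```text
clock: 7.23
tcp_pos: [0.5378, -0.2604, 0.0915]
orientation: [0.001, 0.036, 0.999, -0.001]
wrist_force: [-0.7, -0.1, -0.7]
finger_gap: 0.0509
grip_force: 0.0
```

Request:
servo_tool([
  {"grip":0.4,"x":0,"y":0,"z":0,"roll":0},
  {"grip":0.4,"x":0,"y":0,"z":0,"roll":0},
])

```text
clock: 7.4
tcp_pos: [0.5368, -0.2603, 0.0901]
orientation: [0.0, 0.038, 0.999, 0.0]
wrist_force: [-1.4, -0.5, 0.6]
finger_gap: 0.0516
grip_force: 0.0
```

```bash
python3 - <<'E'
from h import *
im=shot("side","s2.png")
u,v=map(int,proj("side",[.54,-.22,.03]))
cv2.imwrite("pics/s2c.png",cv2.resize(im[v-70:v+80,u-100:u+100],None,fx=4,fy=4,interpolation=2))
E
```

```text
(no output)
```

View pics/s2c.png

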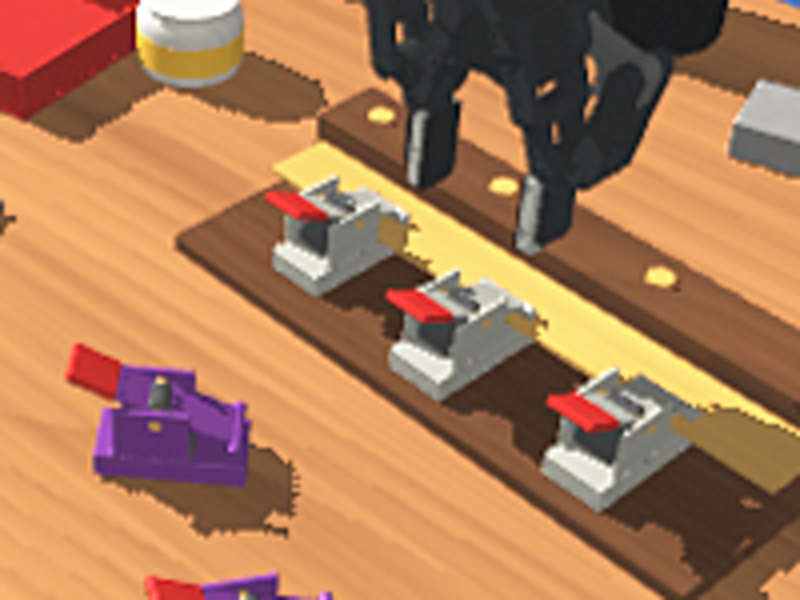

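A is home, with its jaws visibly farther in and straight. The gripper is over B, so lower and close.

Request:
servo_tool([
  {"grip":0.4,"x":3,"y":1.5,"z":30,"roll":0},
  {"grip":0.4,"x":0,"y":0,"z":30,"roll":0},
  {"grip":0.45,"x":0,"y":0,"z":14,"roll":0},
  {"grip":0.5,"x":0,"y":0,"z":0,"roll":0},
  {"grip":0.55,"x":0,"y":0,"z":0,"roll":0},
], grip_force=25)

```text
clock: 7.87
tcp_pos: [0.5334, -0.2557, 0.0154]
orientation: [-0.001, 0.036, 0.999, 0.001]
wrist_force: [-0.0, -0.3, 1.2]
finger_gap: 0.0385
grip_force: 0.0
```

Request:
servo_tool([
  {"grip":0.58,"x":0,"y":0,"z":0,"roll":0},
  {"grip":0.61,"x":0,"y":0,"z":0,"roll":0},
  {"grip":0.65,"x":0,"y":0,"z":0,"roll":0},
  {"grip":0.7,"x":0,"y":0,"z":0,"roll":0},
  {"grip":0.8,"x":0,"y":0,"z":0,"roll":0},
])

```text
clock: 8.28
tcp_pos: [0.5353, -0.2578, 0.018]
orientation: [0.002, 0.036, 0.999, -0.0]
wrist_force: [1.4, 2.5, 6.3]
finger_gap: 0.0296
grip_force: 24.9
```

Request:
servo_tool([
  {"grip":1,"x":0,"y":0,"z":0,"roll":0},
  {"grip":1,"x":0,"y":0,"z":0,"roll":0},
], grip_force=40)

```text
clock: 8.45
tcp_pos: [0.5353, -0.2578, 0.018]
orientation: [0.002, 0.036, 0.999, -0.0]
wrist_force: [0.6, 1.6, 7.5]
finger_gap: 0.0292
grip_force: 41.5
```

Request:
servo_tool([
  {"grip":1,"x":0,"y":0,"z":-0.9,"roll":0},
  {"grip":1,"x":0,"y":0,"z":0,"roll":0},
])

```text
clock: 8.62
tcp_pos: [0.535, -0.2578, 0.0181]
orientation: [0.001, 0.036, 0.999, -0.0]
wrist_force: [2.7, 1.5, 2.8]
finger_gap: 0.0296
grip_force: 41.1
```

Request:
servo_tool([
  {"grip":1,"x":0.7,"y":0,"z":0.1,"roll":0},
  {"grip":1,"x":0.7,"y":0,"z":0.1,"roll":0},
  {"grip":1,"x":0.7,"y":0,"z":0.1,"roll":0},
])

```text
clock: 8.87
tcp_pos: [0.5338, -0.2582, 0.0181]
orientation: [0.002, 0.036, 0.999, -0.001]
wrist_force: [5.3, 0.7, 5.4]
finger_gap: 0.0295
grip_force: 41.3
```

Request:
servo_tool([
  {"grip":1,"x":0.5,"y":0,"z":0.1,"roll":0},
  {"grip":1,"x":0.5,"y":0,"z":0.1,"roll":0},
  {"grip":1,"x":0,"y":0,"z":0,"roll":0},
])

```text
clock: 9.12
tcp_pos: [0.5338, -0.2582, 0.0181]
orientation: [0.003, 0.036, 0.999, -0.001]
wrist_force: [8.3, 0.8, 4.4]
finger_gap: 0.0293
grip_force: 41.2
```

Request:
servo_tool([
  {"grip":1,"x":0.5,"y":0,"z":-0.2,"roll":0},
  {"grip":1,"x":0.5,"y":0,"z":-0.2,"roll":0},
  {"grip":1,"x":0,"y":0,"z":0,"roll":0},
])

```text
clock: 9.37
tcp_pos: [0.5328, -0.2583, 0.0181]
orientation: [0.003, 0.036, 0.999, -0.001]
wrist_force: [9.2, 0.3, 1.3]
finger_gap: 0.0298
grip_force: 40.8
```

Request:
servo_tool([
  {"grip":1,"x":0.5,"y":0,"z":-0.2,"roll":0},
  {"grip":1,"x":0.3,"y":0,"z":-0.1,"roll":0},
  {"grip":1,"x":0,"y":0,"z":0,"roll":0},
])

```text
clock: 9.62
tcp_pos: [0.5302, -0.258, 0.0181]
orientation: [0.001, 0.036, 0.999, -0.001]
wrist_force: [3.3, 0.1, 4.9]
finger_gap: 0.029
grip_force: 41.2
```

Ambiguous: it stuck, then slipped. I'll unload z and repeat the pull slowly.

Request:
servo_tool([
  {"grip":1,"x":-0.3,"y":0,"z":-1,"roll":0},
  {"grip":1,"x":0,"y":0,"z":0,"roll":0},
])

```text
clock: 9.78
tcp_pos: [0.5283, -0.2569, 0.018]
orientation: [-0.001, 0.037, 0.999, 0.0]
wrist_force: [0.2, -0.9, 1.7]
finger_gap: 0.0295
grip_force: 41.0
```

Request:
servo_tool([
  {"grip":1,"x":0.5,"y":0,"z":0,"roll":0},
  {"grip":1,"x":0.5,"y":0,"z":0,"roll":0},
])

```text
clock: 9.95
tcp_pos: [0.5278, -0.2568, 0.018]
orientation: [-0.0, 0.037, 0.999, 0.0]
wrist_force: [1.1, 0.9, 1.0]
finger_gap: 0.0292
grip_force: 40.8
```

Request:
servo_tool([
  {"grip":1,"x":0.5,"y":0,"z":0,"roll":0},
  {"grip":1,"x":0.5,"y":0,"z":0,"roll":0},
])

```text
clock: 10.12
tcp_pos: [0.5268, -0.2567, 0.018]
orientation: [-0.001, 0.037, 0.999, 0.0]
wrist_force: [0.6, -0.4, 0.5]
finger_gap: 0.0295
grip_force: 40.8
```

```bash
python3 - <<'E'
from h import *
im=shot("side","s3.png")
u,v=map(int,proj("side",[.54,-.24,.03]))
a=cv2.resize(im[v-50:v+50,u-65:u+65],None,fx=6,fy=6,interpolation=2)[:,:780]
cv2.imwrite("pics/s3c.png",a)
E
```

```text
(no output)
```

View pics/s3c.png

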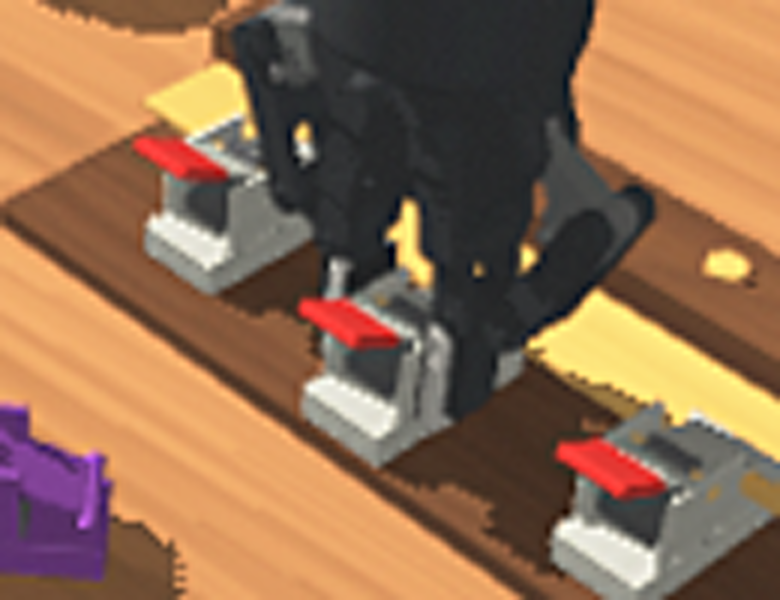

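B has moved about 8 mm back and should still be on the card. Test by pushing.

Request:
servo_tool([
  {"grip":1,"x":-0.7,"y":0,"z":0,"roll":0},
  {"grip":1,"x":-0.7,"y":0,"z":0,"roll":0},
])

```text
clock: 10.33
tcp_pos: [0.527, -0.2566, 0.018]
orientation: [-0.002, 0.037, 0.999, 0.0]
wrist_force: [-6.7, 0.6, 4.3]
finger_gap: 0.0295
grip_force: 41.2
```

Request:
servo_tool([
  {"grip":1,"x":-0.7,"y":0,"z":0,"roll":0},
  {"grip":1,"x":-0.7,"y":0,"z":0,"roll":0},
])

```text
clock: 10.5
tcp_pos: [0.5272, -0.2566, 0.0181]
orientation: [-0.003, 0.037, 0.999, 0.0]
wrist_force: [-9.4, -0.2, 9.5]
finger_gap: 0.0296
grip_force: 41.7
```

Request:
servo_tool([
  {"grip":1,"x":-0.7,"y":0,"z":0,"roll":0},
  {"grip":1,"x":-0.7,"y":0,"z":0,"roll":0},
])

```text
clock: 10.67
tcp_pos: [0.5282, -0.2566, 0.0182]
orientation: [-0.003, 0.037, 0.999, 0.0]
wrist_force: [-3.9, 0.8, 3.0]
finger_gap: 0.0296
grip_force: 41.2
```

```bash
python3 - <<'E'
from h import *
shot("side","s4.png")
ex=np.array([.9973,-.0729])
for n in("side0","s2","s3","s4"):
    im=cv2.imread(f"pics/{n}.png");hsv=cv2.cvtColor(im,cv2.COLOR_BGR2HSV);H,S,V=[hsv[:,:,i].astype(int) for i in range(3)]
    r=(((H<6)|(H>174))&(S>150)&(V>90)).astype(np.uint8)
    k,l,st,ce=cv2.connectedComponentsWithStats(r)
    o=[]
    for i in range(1,k):
        p=plane("side",*ce[i],.055)[:2]
        if 40<st[i,4]<400 and p[0]>.47: o.append((st[i,4],p.round(4),round(float((p-[.55537,-.31044])@ex)*1e3,1)))
    print(n,*o)
s=env.get_state();print(s["tcp_pos"],s["wrist_force"],s["ft_torque"])
E
```

```text
side0 (np.int32(72), array([ 0.5133, -0.1704]), -52.2) (np.int32(90), array([ 0.5066, -0.2526]), -52.8) (np.int32(106), array([ 0.5011, -0.3382]), -52.1)
s2 (np.int32(65), array([ 0.5227, -0.1688]), -42.9) (np.int32(90), array([ 0.5066, -0.2526]), -52.8) (np.int32(107), array([ 0.5011, -0.3381]), -52.1)
s3 (np.int32(65), array([ 0.5227, -0.1688]), -42.9) (np.int32(85), array([ 0.4983, -0.2531]), -61.1) (np.int32(106), array([ 0.5011, -0.3382]), -52.1)
s4 (np.int32(65), array([ 0.5227, -0.1688]), -42.9) (np.int32(81), array([ 0.4998, -0.2535]), -59.6) (np.int32(107), array([ 0.5011, -0.3381]), -52.1)
[ 0.52986335 -0.25682786  0.01818919] [-1.21500478  0.8555313   0.55627817] [2.36407732e-02 1.50011910e-01 7.21846963e-05]
```

B slides at about 1 N with z unloaded, so it's tired. A's push was done with z loaded, so I'll retest it later. Drawing B off and carrying it to the tray.

Request:
servo_tool([
  {"grip":1,"x":2,"y":0,"z":0,"roll":0},
  {"grip":1,"x":1,"y":0,"z":0,"roll":0},
  {"grip":1,"x":1,"y":0,"z":0,"roll":0},
  {"grip":1,"x":1,"y":0,"z":0,"roll":0},
  {"grip":1,"x":1,"y":0,"z":0,"roll":0},
])

```text
clock: 11.13
tcp_pos: [0.5255, -0.2567, 0.0182]
orientation: [-0.0, 0.036, 0.999, 0.0]
wrist_force: [-0.5, 0.1, -0.6]
finger_gap: 0.0295
grip_force: 40.5
```

Request:
servo_tool([
  {"grip":1,"x":1.5,"y":0,"z":0,"roll":0},
  {"grip":1,"x":1.5,"y":0,"z":0,"roll":0},
  {"grip":1,"x":2,"y":0,"z":0,"roll":0},
  {"grip":1,"x":4,"y":0,"z":0,"roll":0},
  {"grip":1,"x":10,"y":0,"z":0,"roll":0},
])

```text
clock: 11.55
tcp_pos: [0.507, -0.2557, 0.0185]
orientation: [0.001, 0.036, 0.999, -0.0]
wrist_force: [-0.3, -0.4, -0.1]
finger_gap: 0.0293
grip_force: 40.5
```

Request:
servo_tool([
  {"grip":1,"x":5,"y":0,"z":-30,"roll":0},
  {"grip":1,"x":0,"y":0,"z":-35,"roll":0},
  {"grip":1,"x":-3,"y":20,"z":-30,"roll":0},
  {"grip":1,"x":-3,"y":39,"z":0,"roll":0},
  {"grip":1,"x":-3,"y":39,"z":0,"roll":0},
])

```text
clock: 11.97
tcp_pos: [0.5188, -0.159, 0.116]
orientation: [0.003, 0.038, 0.999, -0.001]
wrist_force: [1.6, 0.6, 0.1]
finger_gap: 0.0294
grip_force: 40.7
```

Request:
servo_tool([
  {"grip":1,"x":-3,"y":39,"z":0,"roll":0},
  {"grip":1,"x":-3,"y":39,"z":0,"roll":0},
  {"grip":1,"x":-3,"y":39,"z":0,"roll":0},
  {"grip":1,"x":-3,"y":39,"z":0,"roll":0},
  {"grip":1,"x":-3,"y":39,"z":0,"roll":0},
])

```text
clock: 12.38
tcp_pos: [0.5459, 0.0369, 0.1135]
orientation: [-0.0, 0.037, 0.999, -0.0]
wrist_force: [1.7, 0.6, -1.0]
finger_gap: 0.0294
grip_force: 40.7
```

Request:
servo_tool([
  {"grip":1,"x":-3,"y":39,"z":0,"roll":0},
  {"grip":1,"x":-3,"y":39,"z":0,"roll":0},
  {"grip":1,"x":-4,"y":39,"z":0,"roll":0},
  {"grip":1,"x":0,"y":19,"z":0,"roll":0},
  {"grip":1,"x":0,"y":0,"z":0,"roll":0},
])

```text
clock: 12.8
tcp_pos: [0.5661, 0.1741, 0.1132]
orientation: [0.0, 0.034, 0.999, 0.001]
wrist_force: [0.7, -0.2, -0.8]
finger_gap: 0.0294
grip_force: 40.7
```

Request:
servo_tool([
  {"grip":1,"x":0,"y":0,"z":35,"roll":0},
  {"grip":1,"x":0,"y":0,"z":35,"roll":0},
  {"grip":1,"x":0,"y":0,"z":20,"roll":0},
  {"grip":1,"x":0,"y":0,"z":9.5,"roll":0},
  {"grip":1,"x":0,"y":0,"z":0,"roll":0},
])

```text
clock: 13.22
tcp_pos: [0.5646, 0.1689, 0.0123]
orientation: [-0.002, 0.037, 0.999, -0.001]
wrist_force: [0.2, -0.7, 0.6]
finger_gap: 0.0293
grip_force: 41.3
```

Request:
servo_tool([
  {"grip":0.5,"x":0,"y":0,"z":0,"roll":0},
  {"grip":0.4,"x":0,"y":0,"z":0,"roll":0},
  {"grip":0.4,"x":0,"y":0,"z":-10,"roll":0},
  {"grip":0.4,"x":0,"y":0,"z":-35,"roll":0},
  {"grip":0.4,"x":0,"y":0,"z":-35,"roll":0},
])

```text
clock: 13.63
tcp_pos: [0.5656, 0.1699, 0.0947]
orientation: [-0.001, 0.037, 0.999, -0.0]
wrist_force: [1.7, -0.2, -0.2]
finger_gap: 0.0511
grip_force: 0.0
```

Request:
servo_tool([
  {"grip":0.4,"x":0,"y":-20,"z":-20,"roll":0},
  {"grip":0.4,"x":0,"y":-39.6,"z":0,"roll":0},
  {"grip":0.4,"x":0,"y":-39.6,"z":0,"roll":0},
  {"grip":0.4,"x":0,"y":-39.6,"z":0,"roll":0},
  {"grip":0.4,"x":0,"y":-39.6,"z":0,"roll":0},
])

```text
clock: 14.05
tcp_pos: [0.5543, -0.0092, 0.1162]
orientation: [0.002, 0.036, 0.999, -0.0]
wrist_force: [0.3, -0.0, -0.3]
finger_gap: 0.0509
grip_force: 0.0
```

Request:
servo_tool([
  {"grip":0.4,"x":0,"y":-39.6,"z":0,"roll":0},
  {"grip":0.4,"x":0,"y":-39.6,"z":0,"roll":0},
  {"grip":0.4,"x":0,"y":-39.6,"z":0,"roll":0},
  {"grip":0.4,"x":0,"y":-39.6,"z":0,"roll":0},
  {"grip":0.4,"x":0,"y":-39.6,"z":0,"roll":0},
])

```text
clock: 14.47
tcp_pos: [0.5395, -0.2075, 0.116]
orientation: [0.001, 0.037, 0.999, -0.001]
wrist_force: [0.3, -0.8, -0.5]
finger_gap: 0.0511
grip_force: 0.0
```

Request:
servo_tool([
  {"grip":0.4,"x":0,"y":-39.6,"z":0,"roll":0},
  {"grip":0.4,"x":0,"y":-39.6,"z":0,"roll":0},
  {"grip":0.4,"x":0,"y":-19.6,"z":0,"roll":0},
  {"grip":0.4,"x":0,"y":0,"z":0,"roll":0},
  {"grip":0.4,"x":0,"y":0,"z":0,"roll":0},
])

```text
clock: 14.88
tcp_pos: [0.5321, -0.3054, 0.1152]
orientation: [0.001, 0.038, 0.999, -0.0]
wrist_force: [0.2, 0.5, 0.8]
finger_gap: 0.0515
grip_force: 0.0
```

```bash
python3 - <<'E'
from h import *
shot("top","t5.png");im=shot("side","s5.png");s=env.get_state();print(s["tcp_pos"],s["orientation"])
cv2.imwrite("pics/s5c.png",cv2.resize(im[130:360,190:510],None,fx=2.5,fy=2.5))
E
```

```text
[ 0.53218162 -0.30308072  0.1147497 ] [2.94630510e-04 3.63446212e-02 9.99339271e-01 5.71389923e-05]
```

View pics/s5c.png

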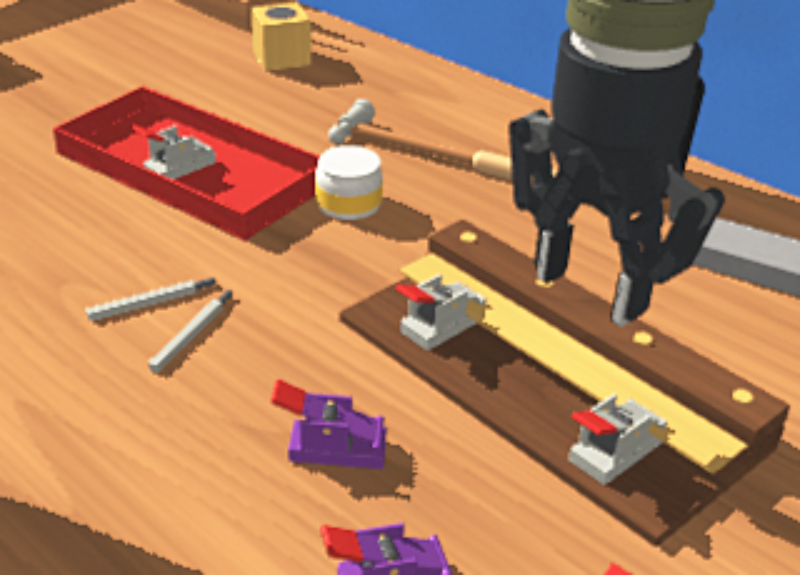

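B sits upright in the tray. Now C.

Request:
servo_tool([
  {"grip":0.4,"x":1,"y":-40.5,"z":0,"roll":0},
  {"grip":0.4,"x":0,"y":0,"z":35,"roll":0},
  {"grip":0.4,"x":0,"y":0,"z":35,"roll":0},
  {"grip":0.45,"x":0,"y":0,"z":27.5,"roll":0},
  {"grip":0.5,"x":0,"y":0,"z":0,"roll":0},
], grip_force=25)

```text
clock: 15.4
tcp_pos: [0.5249, -0.3393, 0.0109]
orientation: [-0.004, 0.035, 0.999, 0.003]
wrist_force: [-1.7, 2.4, -0.9]
finger_gap: 0.0429
grip_force: 0.0
```

Request:
servo_tool([
  {"grip":0.55,"x":0,"y":0,"z":0,"roll":0},
  {"grip":0.58,"x":0,"y":0,"z":0,"roll":0},
  {"grip":0.61,"x":0,"y":0,"z":0,"roll":0},
  {"grip":0.65,"x":0,"y":0,"z":0,"roll":0},
  {"grip":0.8,"x":0,"y":0,"z":0,"roll":0},
])

```text
clock: 15.82
tcp_pos: [0.53, -0.3445, 0.0191]
orientation: [0.002, 0.036, 0.999, -0.001]
wrist_force: [0.1, 2.8, 7.1]
finger_gap: 0.0294
grip_force: 24.5
```

Request:
servo_tool([
  {"grip":1,"x":0,"y":0,"z":0,"roll":0},
  {"grip":1,"x":0,"y":0,"z":0,"roll":0},
], grip_force=40)

```text
clock: 15.98
tcp_pos: [0.53, -0.3445, 0.0191]
orientation: [0.002, 0.036, 0.999, -0.001]
wrist_force: [0.5, 3.1, 7.0]
finger_gap: 0.0296
grip_force: 40.2
```

Request:
servo_tool([
  {"grip":1,"x":0,"y":0.6,"z":-1.2,"roll":0},
  {"grip":1,"x":0,"y":0,"z":0,"roll":0},
])

```text
clock: 16.15
tcp_pos: [0.5298, -0.3444, 0.0192]
orientation: [0.002, 0.036, 0.999, -0.001]
wrist_force: [3.6, -0.3, 3.5]
finger_gap: 0.0292
grip_force: 41.2
```

Request:
servo_tool([
  {"grip":1,"x":0.6,"y":0,"z":0,"roll":0},
  {"grip":1,"x":0,"y":0,"z":0,"roll":0},
])

```text
clock: 16.32
tcp_pos: [0.5294, -0.3444, 0.0192]
orientation: [0.002, 0.036, 0.999, -0.001]
wrist_force: [2.9, 0.3, 5.3]
finger_gap: 0.0295
grip_force: 41.4
```

Request:
servo_tool([
  {"grip":1,"x":0,"y":0,"z":-1,"roll":0},
  {"grip":1,"x":0,"y":0,"z":0,"roll":0},
])

```text
clock: 16.48
tcp_pos: [0.5278, -0.3436, 0.0191]
orientation: [0.0, 0.037, 0.999, -0.0]
wrist_force: [1.1, -0.3, 5.2]
finger_gap: 0.0289
grip_force: 41.4
```

Request:
servo_tool([
  {"grip":1,"x":0.6,"y":0,"z":0,"roll":0},
  {"grip":1,"x":0,"y":0,"z":0,"roll":0},
])

```text
clock: 16.65
tcp_pos: [0.5277, -0.3436, 0.0191]
orientation: [0.001, 0.036, 0.999, -0.0]
wrist_force: [2.2, 0.0, 6.3]
finger_gap: 0.0293
grip_force: 41.4
```

Request:
servo_tool([
  {"grip":1,"x":0.6,"y":0,"z":0,"roll":0},
  {"grip":1,"x":0,"y":0,"z":0,"roll":0},
])

```text
clock: 16.82
tcp_pos: [0.5272, -0.3436, 0.0192]
orientation: [0.001, 0.036, 0.999, -0.0]
wrist_force: [3.7, -0.1, 5.2]
finger_gap: 0.0293
grip_force: 41.4
```

Request:
servo_tool([
  {"grip":1,"x":0,"y":0,"z":-0.9,"roll":0},
  {"grip":1,"x":0,"y":0,"z":0,"roll":0},
])

```text
clock: 16.98
tcp_pos: [0.5258, -0.3429, 0.0192]
orientation: [-0.001, 0.037, 0.999, 0.0]
wrist_force: [0.5, 0.4, 2.7]
finger_gap: 0.0295
grip_force: 41.2
```

Request:
servo_tool([
  {"grip":1,"x":0.6,"y":0,"z":0,"roll":0},
  {"grip":1,"x":0.6,"y":0,"z":0,"roll":0},
])

```text
clock: 17.15
tcp_pos: [0.525, -0.3429, 0.0192]
orientation: [-0.0, 0.036, 0.999, 0.0]
wrist_force: [1.7, -0.2, 2.0]
finger_gap: 0.0292
grip_force: 41.0
```

Request:
servo_tool([
  {"grip":1,"x":0.6,"y":0,"z":0,"roll":0},
  {"grip":1,"x":0.6,"y":0,"z":0,"roll":0},
])

```text
clock: 17.32
tcp_pos: [0.5237, -0.3429, 0.0192]
orientation: [-0.0, 0.036, 0.999, 0.0]
wrist_force: [1.5, -0.7, 1.5]
finger_gap: 0.0291
grip_force: 41.0
```

C slides at 1.5 N, so it's tired. Drawing it off and taking it to the tray.

Request:
servo_tool([
  {"grip":1,"x":1.5,"y":0,"z":0,"roll":0},
  {"grip":1,"x":1.5,"y":0,"z":0,"roll":0},
  {"grip":1,"x":1.5,"y":0,"z":0,"roll":0},
  {"grip":1,"x":1.5,"y":0,"z":0,"roll":0},
  {"grip":1,"x":2,"y":0,"z":0,"roll":0},
])

```text
clock: 17.73
tcp_pos: [0.5156, -0.3423, 0.0192]
orientation: [-0.0, 0.037, 0.999, 0.0]
wrist_force: [0.9, 0.4, 0.4]
finger_gap: 0.0293
grip_force: 40.8
```

Request:
servo_tool([
  {"grip":1,"x":2,"y":0,"z":0,"roll":0},
  {"grip":1,"x":3,"y":0,"z":0,"roll":0},
  {"grip":1,"x":4,"y":0,"z":0,"roll":0},
  {"grip":1,"x":5,"y":0,"z":0,"roll":0},
  {"grip":1,"x":2,"y":0,"z":-2,"roll":0},
])

```text
clock: 18.15
tcp_pos: [0.4986, -0.3406, 0.0208]
orientation: [-0.001, 0.037, 0.999, 0.001]
wrist_force: [0.3, 0.2, -0.3]
finger_gap: 0.0296
grip_force: 40.7
```

Request:
servo_tool([
  {"grip":1,"x":2,"y":0,"z":-30,"roll":0},
  {"grip":1,"x":0,"y":0,"z":-35,"roll":0},
  {"grip":1,"x":0,"y":10,"z":-30,"roll":0},
  {"grip":1,"x":-1,"y":38,"z":0,"roll":0},
  {"grip":1,"x":-1,"y":38,"z":0,"roll":0},
])

```text
clock: 18.57
tcp_pos: [0.5077, -0.2573, 0.1193]
orientation: [0.003, 0.038, 0.999, -0.002]
wrist_force: [0.7, 1.1, -0.9]
finger_gap: 0.0294
grip_force: 40.8
```

Request:
servo_tool([
  {"grip":1,"x":-1.2,"y":38,"z":0,"roll":0},
  {"grip":1,"x":-1.2,"y":38,"z":0,"roll":0},
  {"grip":1,"x":-1.2,"y":38,"z":0,"roll":0},
  {"grip":1,"x":-1.2,"y":38,"z":0,"roll":0},
  {"grip":1,"x":-1.2,"y":38,"z":0,"roll":0},
])

```text
clock: 18.98
tcp_pos: [0.5257, -0.0648, 0.1167]
orientation: [0.0, 0.037, 0.999, -0.0]
wrist_force: [0.7, -0.1, -1.2]
finger_gap: 0.0296
grip_force: 40.7
```

Request:
servo_tool([
  {"grip":1,"x":-1.2,"y":38,"z":0,"roll":0},
  {"grip":1,"x":-1.2,"y":38,"z":0,"roll":0},
  {"grip":1,"x":-1.2,"y":38,"z":0,"roll":0},
  {"grip":1,"x":-1.2,"y":38,"z":0,"roll":0},
  {"grip":1,"x":-1.2,"y":38,"z":0,"roll":0},
])

```text
clock: 19.4
tcp_pos: [0.5455, 0.1242, 0.1167]
orientation: [0.0, 0.037, 0.999, -0.0]
wrist_force: [0.5, -0.6, -1.6]
finger_gap: 0.0293
grip_force: 40.7
```

Request:
servo_tool([
  {"grip":1,"x":-1.2,"y":38,"z":0,"roll":0},
  {"grip":1,"x":-1.2,"y":38,"z":0,"roll":0},
  {"grip":1,"x":-1.2,"y":38,"z":0,"roll":0},
  {"grip":1,"x":0,"y":0,"z":0,"roll":0},
  {"grip":1,"x":0,"y":0,"z":0,"roll":0},
])

```text
clock: 19.82
tcp_pos: [0.5574, 0.2379, 0.1162]
orientation: [-0.0, 0.035, 0.999, -0.0]
wrist_force: [0.7, 0.0, -1.3]
finger_gap: 0.0296
grip_force: 40.7
```

Request:
servo_tool([
  {"grip":1,"x":0,"y":0,"z":35,"roll":0},
  {"grip":1,"x":0,"y":0,"z":35,"roll":0},
  {"grip":1,"x":0,"y":0,"z":20,"roll":0},
  {"grip":1,"x":0,"y":0,"z":11,"roll":0},
  {"grip":1,"x":0,"y":0,"z":0,"roll":0},
])

```text
clock: 20.23
tcp_pos: [0.5564, 0.2341, 0.0136]
orientation: [-0.002, 0.037, 0.999, -0.001]
wrist_force: [0.6, -0.3, 0.1]
finger_gap: 0.0296
grip_force: 41.0
```

Request:
servo_tool([
  {"grip":0.55,"x":0,"y":0,"z":0,"roll":0},
  {"grip":0.5,"x":0,"y":0,"z":0,"roll":0},
  {"grip":0.5,"x":0,"y":0,"z":-10,"roll":0},
  {"grip":0.5,"x":0,"y":0,"z":-35,"roll":0},
  {"grip":0.4,"x":0,"y":0,"z":-38,"roll":0},
])

```text
clock: 20.65
tcp_pos: [0.5565, 0.2354, 0.099]
orientation: [-0.002, 0.037, 0.999, -0.0]
wrist_force: [0.6, -0.2, 0.5]
finger_gap: 0.0507
grip_force: 0.0
```

Both tired clips are in the tray. Going back to A to retest it with z unloaded.

Request:
servo_tool([
  {"grip":0.4,"x":0,"y":-20,"z":-20,"roll":0},
  {"grip":0.4,"x":-2.2,"y":-40,"z":0,"roll":0},
  {"grip":0.4,"x":-2.2,"y":-40,"z":0,"roll":0},
  {"grip":0.4,"x":-2.2,"y":-40,"z":0,"roll":0},
  {"grip":0.4,"x":-2.2,"y":-40,"z":0,"roll":0},
])

```text
clock: 21.07
tcp_pos: [0.5543, 0.0544, 0.1211]
orientation: [0.002, 0.036, 0.999, -0.0]
wrist_force: [0.8, -0.7, 0.8]
finger_gap: 0.0514
grip_force: 0.0
```

Request:
servo_tool([
  {"grip":0.4,"x":-2.2,"y":-40,"z":0,"roll":0},
  {"grip":0.4,"x":-2.2,"y":-40,"z":0,"roll":0},
  {"grip":0.4,"x":-2.2,"y":-40,"z":0,"roll":0},
  {"grip":0.4,"x":-2.2,"y":-40,"z":0,"roll":0},
  {"grip":0.4,"x":-2.2,"y":-40,"z":0,"roll":0},
])

```text
clock: 21.48
tcp_pos: [0.5504, -0.1468, 0.1209]
orientation: [0.002, 0.036, 0.999, -0.001]
wrist_force: [0.5, -0.2, 0.0]
finger_gap: 0.0516
grip_force: 0.0
```

Request:
servo_tool([
  {"grip":0.4,"x":-2.2,"y":-27,"z":0,"roll":0},
  {"grip":0.4,"x":0,"y":0,"z":0,"roll":0},
  {"grip":0.4,"x":0,"y":0,"z":0,"roll":0},
])

```text
clock: 21.73
tcp_pos: [0.5507, -0.1736, 0.1202]
orientation: [0.001, 0.038, 0.999, -0.0]
wrist_force: [0.2, -0.4, 1.6]
finger_gap: 0.0513
grip_force: 0.0
```

Request:
servo_tool([
  {"grip":0.4,"x":2,"y":0,"z":35,"roll":0},
  {"grip":0.4,"x":0,"y":0,"z":35,"roll":0},
  {"grip":0.4,"x":0,"y":0,"z":25,"roll":0},
  {"grip":0.45,"x":0,"y":0,"z":6,"roll":0},
  {"grip":0.5,"x":0,"y":0,"z":0,"roll":0},
], grip_force=25)

```text
clock: 22.15
tcp_pos: [0.5468, -0.1693, 0.0163]
orientation: [-0.002, 0.036, 0.999, 0.001]
wrist_force: [-0.6, 0.1, 0.7]
finger_gap: 0.0429
grip_force: 0.0
```

Request:
servo_tool([
  {"grip":0.55,"x":0,"y":0,"z":0,"roll":0},
  {"grip":0.58,"x":0,"y":0,"z":0,"roll":0},
  {"grip":0.61,"x":0,"y":0,"z":0,"roll":0},
  {"grip":0.65,"x":0,"y":0,"z":0,"roll":0},
  {"grip":0.8,"x":0,"y":0,"z":0,"roll":0},
])

```text
clock: 22.57
tcp_pos: [0.5499, -0.1723, 0.0197]
orientation: [0.002, 0.037, 0.999, -0.001]
wrist_force: [-1.3, 0.5, 6.9]
finger_gap: 0.0297
grip_force: 24.9
```

Request:
servo_tool([
  {"grip":1,"x":0,"y":0,"z":-1,"roll":0},
  {"grip":1,"x":0,"y":0,"z":0,"roll":0},
], grip_force=40)

```text
clock: 22.73
tcp_pos: [0.5498, -0.1722, 0.0197]
orientation: [0.002, 0.037, 0.999, -0.001]
wrist_force: [1.4, -1.9, 2.8]
finger_gap: 0.0292
grip_force: 41.1
```

Now pull gently in steps, nulling z as I go.

Request:
servo_tool([
  {"grip":1,"x":0.6,"y":0,"z":-0.5,"roll":0},
  {"grip":1,"x":0,"y":0,"z":0,"roll":0},
])

```text
clock: 22.9
tcp_pos: [0.5498, -0.1723, 0.0198]
orientation: [0.002, 0.037, 0.999, -0.001]
wrist_force: [5.2, -2.6, -2.2]
finger_gap: 0.0292
grip_force: 40.7
```

Request:
servo_tool([
  {"grip":1,"x":0.6,"y":0,"z":-0.2,"roll":0},
  {"grip":1,"x":0,"y":0,"z":0,"roll":0},
])

```text
clock: 23.07
tcp_pos: [0.5498, -0.1722, 0.0198]
orientation: [0.003, 0.036, 0.999, -0.001]
wrist_force: [7.6, -2.2, -4.6]
finger_gap: 0.0293
grip_force: 40.3
```

Request:
servo_tool([
  {"grip":1,"x":0.6,"y":0,"z":0,"roll":0},
  {"grip":1,"x":0,"y":0,"z":0,"roll":0},
])

```text
clock: 23.23
tcp_pos: [0.5498, -0.1723, 0.0198]
orientation: [0.003, 0.036, 0.999, -0.001]
wrist_force: [9.0, -1.4, -5.0]
finger_gap: 0.0295
grip_force: 40.1
```

Request:
servo_tool([
  {"grip":1,"x":-0.3,"y":0,"z":0.4,"roll":0},
  {"grip":1,"x":-0.2,"y":0,"z":0.3,"roll":0},
  {"grip":1,"x":0,"y":0,"z":0.2,"roll":0},
])

```text
clock: 23.48
tcp_pos: [0.5498, -0.1723, 0.0198]
orientation: [0.003, 0.036, 0.999, -0.001]
wrist_force: [4.7, -0.5, 4.0]
finger_gap: 0.0293
grip_force: 41.3
```

Request:
servo_tool([
  {"grip":1,"x":0.4,"y":0,"z":0.1,"roll":0},
  {"grip":1,"x":0,"y":0,"z":0,"roll":0},
])

```text
clock: 23.65
tcp_pos: [0.5498, -0.1722, 0.0198]
orientation: [0.003, 0.036, 0.999, -0.001]
wrist_force: [6.1, -1.1, 1.7]
finger_gap: 0.0296
grip_force: 41.1
```

Request:
servo_tool([
  {"grip":1,"x":0.5,"y":0,"z":0.2,"roll":0},
  {"grip":1,"x":0,"y":0,"z":0,"roll":0},
])

```text
clock: 23.82
tcp_pos: [0.5498, -0.1722, 0.0198]
orientation: [0.004, 0.036, 0.999, -0.001]
wrist_force: [7.6, -1.1, 2.4]
finger_gap: 0.0294
grip_force: 41.1
```

Request:
servo_tool([
  {"grip":1,"x":0.4,"y":0,"z":0,"roll":0},
  {"grip":1,"x":0,"y":0,"z":0,"roll":0},
])

```text
clock: 23.98
tcp_pos: [0.5498, -0.1723, 0.0198]
orientation: [0.004, 0.036, 0.999, -0.001]
wrist_force: [9.1, -0.1, 0.8]
finger_gap: 0.0297
grip_force: 40.9
```

Request:
servo_tool([
  {"grip":1,"x":0.5,"y":0,"z":0,"roll":0},
  {"grip":1,"x":0,"y":0,"z":0,"roll":0},
])

```text
clock: 24.15
tcp_pos: [0.5498, -0.1723, 0.0198]
orientation: [0.005, 0.036, 0.999, -0.001]
wrist_force: [10.6, -0.8, -0.7]
finger_gap: 0.0294
grip_force: 40.8
```

Request:
servo_tool([
  {"grip":1,"x":0.5,"y":0,"z":0.1,"roll":0},
  {"grip":1,"x":0,"y":0,"z":0,"roll":0},
])

```text
clock: 24.32
tcp_pos: [0.5498, -0.1723, 0.0198]
orientation: [0.005, 0.036, 0.999, -0.001]
wrist_force: [12.1, -0.6, -0.9]
finger_gap: 0.0293
grip_force: 40.7
```

Request:
servo_tool([
  {"grip":1,"x":0.5,"y":0,"z":0.1,"roll":0},
  {"grip":1,"x":0,"y":0,"z":0,"roll":0},
])

```text
clock: 24.48
tcp_pos: [0.5498, -0.1722, 0.0198]
orientation: [0.005, 0.036, 0.999, -0.001]
wrist_force: [13.0, -0.8, -1.6]
finger_gap: 0.0296
grip_force: 40.7
```

```bash
python3 - <<'E'
from h import *
for i in range(2):
    s=env.get_state();print(s["tcp_pos"],s["wrist_force"],s["ft_torque"],s["clock"]);env.read_camera("side")
E
```

```text
[ 0.54984609 -0.17224761  0.0197699 ] [12.96195387 -0.75631395 -1.60875084] [-0.02908735 -2.03903791 -0.04893906] 24.4833
[ 0.549849   -0.17227311  0.01973235] [12.57957589 -0.14300293 -1.48180524] [-0.01650213 -2.01471672 -0.12413688] 24.5333
```

Request:
servo_tool([
  {"grip":1,"x":0.6,"y":0,"z":0.1,"roll":0},
  {"grip":1,"x":0,"y":0,"z":0,"roll":0},
])

```text
clock: 24.75
tcp_pos: [0.5499, -0.1723, 0.0198]
orientation: [0.006, 0.036, 0.999, -0.001]
wrist_force: [14.3, 0.5, -2.0]
finger_gap: 0.0294
grip_force: 40.6
```

Request:
servo_tool([
  {"grip":1,"x":0.6,"y":0,"z":0,"roll":0},
  {"grip":1,"x":0,"y":0,"z":0,"roll":0},
])

```text
clock: 24.92
tcp_pos: [0.5499, -0.1723, 0.0198]
orientation: [0.007, 0.036, 0.999, -0.001]
wrist_force: [15.9, -0.4, -3.0]
finger_gap: 0.0287
grip_force: 40.4
```

Held at 16 N, but the tool tilt wedges the clip in pitch. I'll relax and retest with the lightest grip, so the pads can pivot.

Request:
servo_tool([
  {"grip":1,"x":-1.2,"y":0,"z":-0.1,"roll":0},
  {"grip":1,"x":-1.2,"y":0,"z":-0.1,"roll":0},
  {"grip":1,"x":-1.2,"y":0,"z":-0.1,"roll":0},
  {"grip":0.6,"x":0,"y":0,"z":0,"roll":0},
  {"grip":0.6,"x":0,"y":0,"z":0,"roll":0},
], grip_force=20)

```text
clock: 25.33
tcp_pos: [0.5456, -0.1707, 0.0177]
orientation: [-0.001, 0.036, 0.999, 0.0]
wrist_force: [0.0, -0.1, -0.4]
finger_gap: 0.0343
grip_force: 0.0
```

Request:
servo_tool([
  {"grip":0.6,"x":0,"y":0,"z":-2,"roll":0},
  {"grip":0.65,"x":0,"y":0,"z":0,"roll":0},
  {"grip":0.7,"x":0,"y":0,"z":0,"roll":0},
  {"grip":0.75,"x":0,"y":0,"z":0,"roll":0},
  {"grip":1,"x":0,"y":0,"z":0,"roll":0},
])

```text
clock: 25.75
tcp_pos: [0.5449, -0.1713, 0.0197]
orientation: [-0.001, 0.037, 0.999, -0.0]
wrist_force: [-4.7, -2.5, 2.6]
finger_gap: 0.0295
grip_force: 19.8
```

Request:
servo_tool([
  {"grip":1,"x":0,"y":0,"z":-0.4,"roll":0},
  {"grip":1,"x":0,"y":0,"z":-0.4,"roll":0},
])

```text
clock: 25.92
tcp_pos: [0.545, -0.1713, 0.0199]
orientation: [-0.002, 0.037, 0.999, -0.0]
wrist_force: [-3.5, -4.4, -4.9]
finger_gap: 0.0298
grip_force: 20.1
```

Request:
servo_tool([
  {"grip":1,"x":0.6,"y":-0.6,"z":0.4,"roll":0},
  {"grip":1,"x":0.5,"y":0,"z":0.2,"roll":0},
  {"grip":1,"x":0,"y":0,"z":0,"roll":0},
])

```text
clock: 26.17
tcp_pos: [0.5449, -0.1714, 0.0198]
orientation: [-0.0, 0.036, 0.999, 0.0]
wrist_force: [-2.6, -0.7, -2.7]
finger_gap: 0.03
grip_force: 20.3
```

Request:
servo_tool([
  {"grip":1,"x":0.6,"y":0,"z":0.2,"roll":0},
  {"grip":1,"x":0,"y":0,"z":0,"roll":0},
])

```text
clock: 26.33
tcp_pos: [0.5449, -0.1714, 0.0198]
orientation: [0.0, 0.036, 0.999, 0.0]
wrist_force: [-1.3, -0.7, -3.6]
finger_gap: 0.0298
grip_force: 20.1
```

Request:
servo_tool([
  {"grip":1,"x":0.6,"y":0,"z":0.2,"roll":0},
  {"grip":1,"x":0,"y":0,"z":0,"roll":0},
])

```text
clock: 26.5
tcp_pos: [0.545, -0.1715, 0.0198]
orientation: [0.001, 0.036, 0.999, 0.0]
wrist_force: [0.7, -0.4, -4.2]
finger_gap: 0.0298
grip_force: 20.0
```

Request:
servo_tool([
  {"grip":1,"x":0.6,"y":0,"z":0.2,"roll":0},
  {"grip":1,"x":0,"y":0,"z":0,"roll":0},
])

```text
clock: 26.67
tcp_pos: [0.5449, -0.1715, 0.0198]
orientation: [0.001, 0.036, 0.999, 0.0]
wrist_force: [3.7, 1.4, -5.0]
finger_gap: 0.0299
grip_force: 20.1
```

Request:
servo_tool([
  {"grip":1,"x":0.3,"y":0,"z":0.7,"roll":0},
  {"grip":1,"x":0,"y":0,"z":0,"roll":0},
])

```text
clock: 26.83
tcp_pos: [0.5449, -0.1715, 0.0198]
orientation: [0.002, 0.036, 0.999, 0.0]
wrist_force: [4.3, 2.3, 0.5]
finger_gap: 0.0296
grip_force: 20.6
```

Request:
servo_tool([
  {"grip":1,"x":0.6,"y":0,"z":0.4,"roll":0},
  {"grip":1,"x":0,"y":0,"z":0,"roll":0},
])

```text
clock: 27.0
tcp_pos: [0.5449, -0.1715, 0.0197]
orientation: [0.002, 0.036, 0.999, 0.0]
wrist_force: [5.2, 3.4, 1.2]
finger_gap: 0.0294
grip_force: 20.7
```

Request:
servo_tool([
  {"grip":1,"x":0.6,"y":0,"z":0.3,"roll":0},
  {"grip":1,"x":0,"y":0,"z":0,"roll":0},
])

```text
clock: 27.17
tcp_pos: [0.5449, -0.1715, 0.0197]
orientation: [0.003, 0.036, 0.999, 0.0]
wrist_force: [6.6, 4.6, 2.0]
finger_gap: 0.0297
grip_force: 20.8
```

Request:
servo_tool([
  {"grip":1,"x":0.6,"y":0,"z":0.3,"roll":0},
  {"grip":1,"x":0,"y":0,"z":0,"roll":0},
])

```text
clock: 27.33
tcp_pos: [0.5449, -0.1715, 0.0197]
orientation: [0.004, 0.036, 0.999, 0.0]
wrist_force: [7.1, 4.4, 1.9]
finger_gap: 0.0296
grip_force: 20.9
```

Request:
servo_tool([
  {"grip":1,"x":0.6,"y":0,"z":0.3,"roll":0},
  {"grip":1,"x":0,"y":0,"z":0,"roll":0},
])

```text
clock: 27.5
tcp_pos: [0.5449, -0.1715, 0.0197]
orientation: [0.004, 0.036, 0.999, 0.0]
wrist_force: [8.6, 4.3, 2.6]
finger_gap: 0.0298
grip_force: 20.6
```

Request:
servo_tool([
  {"grip":1,"x":0.5,"y":0.6,"z":0,"roll":0},
  {"grip":1,"x":0,"y":0,"z":0,"roll":0},
])

```text
clock: 27.67
tcp_pos: [0.545, -0.1715, 0.0197]
orientation: [0.004, 0.036, 0.999, -0.001]
wrist_force: [9.6, 2.6, 1.7]
finger_gap: 0.0296
grip_force: 20.4
```

Request:
servo_tool([
  {"grip":1,"x":0.6,"y":0,"z":0.1,"roll":0},
  {"grip":1,"x":0,"y":0,"z":0,"roll":0},
])

```text
clock: 27.83
tcp_pos: [0.5449, -0.1716, 0.0197]
orientation: [0.005, 0.036, 0.999, -0.001]
wrist_force: [9.7, 2.5, 0.6]
finger_gap: 0.03
grip_force: 20.0
```

Request:
servo_tool([
  {"grip":1,"x":0.6,"y":0,"z":0.1,"roll":0},
  {"grip":1,"x":0,"y":0,"z":0,"roll":0},
])

```text
clock: 28.0
tcp_pos: [0.5449, -0.1716, 0.0197]
orientation: [0.006, 0.036, 0.999, -0.001]
wrist_force: [11.8, 1.8, -0.9]
finger_gap: 0.0295
grip_force: 20.0
```

Request:
servo_tool([
  {"grip":1,"x":0.6,"y":0,"z":0.1,"roll":0},
  {"grip":1,"x":0,"y":0,"z":0,"roll":0},
])

```text
clock: 28.17
tcp_pos: [0.5448, -0.1717, 0.0197]
orientation: [0.006, 0.036, 0.999, -0.001]
wrist_force: [13.2, 1.8, -0.5]
finger_gap: 0.0297
grip_force: 19.9
```

Request:
servo_tool([
  {"grip":1,"x":0.6,"y":0,"z":0.1,"roll":0},
  {"grip":1,"x":0,"y":0,"z":0,"roll":0},
])

```text
clock: 28.33
tcp_pos: [0.5447, -0.1718, 0.0197]
orientation: [0.006, 0.036, 0.999, -0.001]
wrist_force: [14.1, 2.1, -1.2]
finger_gap: 0.0295
grip_force: 20.1
```

Request:
servo_tool([
  {"grip":1,"x":0.5,"y":0,"z":0.1,"roll":0},
  {"grip":1,"x":0,"y":0,"z":0,"roll":0},
])

```text
clock: 28.5
tcp_pos: [0.5446, -0.1718, 0.0197]
orientation: [0.007, 0.036, 0.999, -0.001]
wrist_force: [15.9, 1.5, -1.4]
finger_gap: 0.0297
grip_force: 20.1
```

Request:
servo_tool([
  {"grip":1,"x":0.5,"y":0,"z":0.1,"roll":0},
  {"grip":1,"x":0,"y":0,"z":0,"roll":0},
])

```text
clock: 28.67
tcp_pos: [0.5446, -0.1718, 0.0197]
orientation: [0.007, 0.036, 0.999, -0.001]
wrist_force: [17.6, 3.0, -1.6]
finger_gap: 0.0297
grip_force: 20.1
```

Request:
servo_tool([
  {"grip":1,"x":0.5,"y":0,"z":0.1,"roll":0},
  {"grip":1,"x":0,"y":0,"z":0,"roll":0},
])

```text
clock: 28.83
tcp_pos: [0.5446, -0.1718, 0.0198]
orientation: [0.008, 0.036, 0.999, -0.001]
wrist_force: [18.4, 2.5, -3.4]
finger_gap: 0.0298
grip_force: 20.2
```

Request:
servo_tool([
  {"grip":1,"x":0.4,"y":0,"z":0.1,"roll":0},
  {"grip":1,"x":0,"y":0,"z":0,"roll":0},
])

```text
clock: 29.0
tcp_pos: [0.5444, -0.1719, 0.0197]
orientation: [0.008, 0.036, 0.999, -0.001]
wrist_force: [17.7, 3.1, -2.5]
finger_gap: 0.0299
grip_force: 20.1
```

```bash
cat >> h.py <<'E'
def tips(name):
    im=shot("side",name);hsv=cv2.cvtColor(im,cv2.COLOR_BGR2HSV);H,S,V=[hsv[:,:,i].astype(int) for i in range(3)]
    r=(((H<6)|(H>174))&(S>150)&(V>90)).astype(np.uint8)
    k,l,st,ce=cv2.connectedComponentsWithStats(r)
    for i in range(1,k):
        p=plane("side",*ce[i],.055)[:2]
        if 40<st[i,4]<400 and p[0]>.47: print(st[i,4],p.round(4),round(float((p-[.55537,-.31044])@np.array([.9973,-.0729]))*1e3,1))
E
python3 -c "
from h import *
tips('s6.png')"
```

```text
66 [ 0.5225 -0.1686] -43.1
```

A holds at 18 N, while B broke away by 9 N under similar tilt and C slid at 2–4 N. So A is sound, and it's still home (tip moved 0.2 mm). Relax and release.

Request:
servo_tool([
  {"grip":1,"x":-2.5,"y":0,"z":-0.7,"roll":0},
  {"grip":1,"x":-2.5,"y":0,"z":-0.7,"roll":0},
  {"grip":1,"x":-2.5,"y":0,"z":-0.7,"roll":0},
  {"grip":1,"x":-1,"y":0,"z":-0.3,"roll":0},
  {"grip":1,"x":0,"y":0,"z":0,"roll":0},
])

```text
clock: 29.47
tcp_pos: [0.5444, -0.1717, 0.02]
orientation: [-0.0, 0.037, 0.999, -0.001]
wrist_force: [-1.0, -0.5, 5.4]
finger_gap: 0.0294
grip_force: 21.7
```

Push a little to reseat it, then release and retreat.

Request:
servo_tool([
  {"grip":1,"x":-1.5,"y":0,"z":-0.8,"roll":0},
  {"grip":1,"x":-1.5,"y":0,"z":0,"roll":0},
  {"grip":1,"x":-1,"y":0,"z":0,"roll":0},
  {"grip":1,"x":-0.5,"y":0,"z":0,"roll":0},
])

```text
clock: 29.8
tcp_pos: [0.5448, -0.1715, 0.0199]
orientation: [-0.004, 0.037, 0.999, -0.0]
wrist_force: [-12.5, -1.7, 11.3]
finger_gap: 0.0295
grip_force: 22.4
```

Request:
servo_tool([
  {"grip":1,"x":2,"y":0,"z":0,"roll":0},
  {"grip":1,"x":1.5,"y":0,"z":0,"roll":0},
  {"grip":0.5,"x":0,"y":0,"z":0,"roll":0},
  {"grip":0.4,"x":0,"y":0,"z":0,"roll":0},
  {"grip":0.3,"x":0,"y":0,"z":0,"roll":0},
])

```text
clock: 30.22
tcp_pos: [0.5456, -0.1709, 0.0197]
orientation: [-0.0, 0.036, 0.999, 0.0]
wrist_force: [0.1, 0.6, -0.2]
finger_gap: 0.0598
grip_force: 0.0
```

Request:
servo_tool([
  {"grip":0.3,"x":0,"y":0,"z":-35,"roll":0},
  {"grip":0.3,"x":0,"y":0,"z":-40,"roll":0},
  {"grip":0.3,"x":0,"y":0,"z":-40,"roll":0},
  {"grip":0.3,"x":30,"y":-20,"z":-20,"roll":0},
  {"grip":0.3,"x":30,"y":-20,"z":0,"roll":0},
])

```text
clock: 30.63
tcp_pos: [0.4866, -0.2082, 0.1605]
orientation: [0.005, 0.035, 0.999, -0.003]
wrist_force: [0.1, -1.3, -0.4]
finger_gap: 0.0598
grip_force: 0.0
```

Request:
servo_tool([
  {"grip":0.3,"x":30,"y":-30,"z":0,"roll":0},
  {"grip":0.3,"x":20,"y":-30,"z":0,"roll":0},
  {"grip":0.3,"x":0,"y":0,"z":0,"roll":0},
  {"grip":0.3,"x":0,"y":0,"z":0,"roll":0},
])

```text
clock: 30.97
tcp_pos: [0.4283, -0.2637, 0.1551]
orientation: [0.0, 0.038, 0.999, 0.0]
wrist_force: [-0.8, 0.1, -0.4]
finger_gap: 0.0597
grip_force: 0.0
```

```bash
python3 - <<'E'
from h import *
tips('s7.png');im=cv2.imread('pics/s7.png');t=shot('top','t7.png')
a=cv2.resize(im[130:360,190:510],(576,414));b=cv2.resize(t[150:250,130:480],(576,165))
cv2.imwrite('pics/f.png',np.vstack([a,b]));print(env.get_state()['tcp_pos'])
E
```

```text
64 [ 0.5226 -0.1686] -43.0
[ 0.42944836 -0.26225663  0.15492182]
```

View pics/f.png

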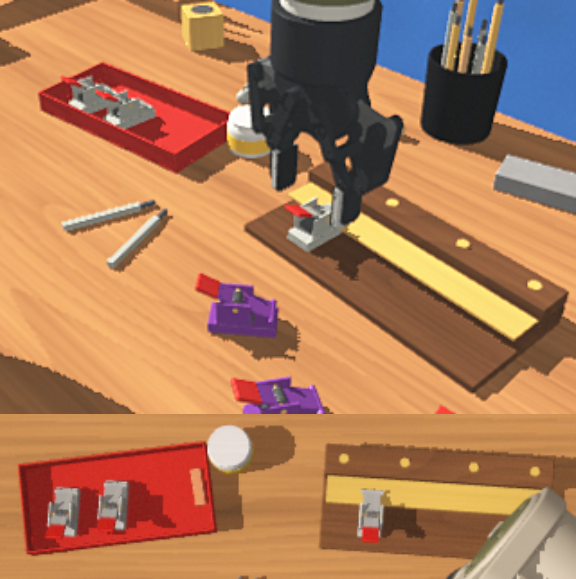

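Both tired clips lie in the tray, A is home and straight, and the bystanders are where they were. Handing in.

```bash
python3 -c "
from workcell import env
print(env.hand_in())"
```

```text
the job is handed in; nothing more can be done
None
```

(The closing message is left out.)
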